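# Unhook a carded hinge pack from a display peg and file it in the job caddy

### The job

Take the red hinge pack off its display peg: slide it out along the peg and raise it just enough to clear the upturned tip, feeling your way and never forcing it, because the slot in its header tears easily and the pegs are bent by unknown amounts. Then lower it gently and upright into the empty pocket of the yellow caddy, keep hold until it stands on the pocket's floor, and let go. Leave the other packs hanging and everything else where it is.

Things in the scene. Friction and masses are not known exactly. Their poses are not given: they have to be found in the camera images.
- rack: Fixed peg display: dark pegboard strip 400 mm wide (y), 178 to 234 mm above the table, on two end posts and a 150 mm deep steel foot 12 mm high. Origin: at table height under the strip's front face, mid-width; front looks along its own -x (to the robot), z up. Three steel wire pegs stick out of it along -x, 200 mm above the table, at y = -110, 0, +110 mm, a pack on each.
- peg_root (a point): Root of the middle peg on the strip; axes as the display's. Pegs: 6 mm wire, straight for 115 mm, then turned up 36 degrees, tip 13 mm further out, 9.5 mm higher (centre line, plus 3 mm round end). So when unbent; but each is bent at 50 mm from its root by up to 0.18 rad up or down, so its tip is up to 14 mm higher or lower: not measured, must be felt. They do not spring.
- red_pack: Pack to take, on any of the pegs: rigid red clamshell with a brass hinge on its front, 20 (x) x 56 (y) x 106 mm (z), 90 to 156 g. Origin: centre of its underside, z up, front along -x. Sides flat at y = +-28 mm: grip across y from above, 90 mm over the underside. Lower 70 mm solid; upper 36 mm a 3 mm sheet header with side rims 12 mm deep. It hangs 30 to 45 mm out from the strip.
- slot (a point): Centre of the slot in the red pack's header, 86.5 mm above its underside, 16 wide x 15 mm tall; axes as the pack's. The peg passes through, the slot's upper edge rests on it. On the straight peg the pack can rise 9 mm until the lower edge meets the peg; along the upturned tip it has only 3 to 6 mm of play in all. The slot tears when pack and display press on each other with over 10 N.
- blue_pack: Blue pack of the same shape and size, with a castor; hangs on another peg; leave it hanging.
- green_pack: Green pack of the same shape and size, with a bracket; hangs on another peg; leave it hanging.
- caddy: Yellow open job caddy, fixed to the table, 80 (x) x 74 (y) x 54 mm tall, walls 4 mm, with a dividing wall across its middle that makes two pockets, each 34 (x) x 66 mm (y) inside. Origin: centre of its underside. The pocket at its -x side is empty, the one at +x holds a cardboard box.
- pocket (a point): Centre of the floor of the caddy's empty pocket, 4 mm above the table; axes as the caddy's; the rim is 50 mm above it.
- spare_box: Cardboard box 22 x 56 x 78 mm standing in the caddy's other pocket. Origin: centre of underside.
- paint_can: Paint can, 76 mm across, 85 mm tall. Origin: centre of underside.
- glue_bottle: Orange bottle, 44 mm across, 110 mm tall. Origin: centre of underside.
- brush: Brush lying on the table.
- screwdriver: Screwdriver lying on the table.
- screw_tray: Blue open tray 90 x 130 x 35 mm. Origin: centre of underside.

How it is judged:
By the outcome, as a careful person would: the job done as asked, in the order asked, and still so for the second after the job is handed in, with the robot touching nothing.
It also fails if it takes over 72 s, if anything falls off the work surface, if the arm or the gripper's body presses on something with over 40 N, if the wrist force passes 120 N, or if a joint passes its speed limit or range.

### The arm

A 6-joint arm with a two-finger parallel gripper is mounted at the origin on the work surface. World frame = base frame: x ahead of the robot, y to its left, z up, the work surface at z = 0. Lengths are in m, angles in rad, forces in N, time in s.
With the tool pointing down it reaches from about 0.25 to 0.775 m from the base axis. Payload 4 kg.
Tool frame: the origin (TCP) lies at the very end of the fingers, on their centre line; the grasp point (between the pads) lies 19 mm behind it (robot.hold_point_z is the distance from the TCP to the grasp point, in m); z points along the fingers, y is the line along which they close (so a half turn about z gives the same grasp; the last joint's range is limited). The gripper opens to 94 mm and grips with 3 to 60 N. Pads are 16 mm wide; open, the fingers measure 119 mm over their backs; the gripper's body (75 mm by 177 mm) begins 78 mm behind the grasp point.
Start: joints at [-1.305, 0.087, 1.371, -0, 1.684, -0.103], TCP at [0.198, -0.513, 0.206] pointing down, gripper open.
Joint ranges: [-3.1, 3.1], [-0.76, 2.03], [0.27, 2.55], [-1.08, 4.22], [0.17, 2.65], [-2.57, 2.57]. Speed limits (rad/s): [2.79, 2.79, 3.14, 3.14, 3.14, 3.14].

### API

Orientations are given as [roll, pitch, yaw] about the fixed x, y, z axes, in that order (R = Rz(yaw) Ry(pitch) Rx(roll)).
In Python, from bench import robot gives the robot as it stands.
- The arm moves only by the tool carry_out, never from a script. Its argument "steps" is a list of rows, each a list of 3 entries, a list of its own where there are three numbers: the shift along the tool's x, y, z in m, then the turn about the tool's z in units of 10 degrees (1.0 is 10 degrees), then the closure, from -1 (fully open) to 1 (shut). In form: [[[tx, ty, tz], roll, jaw], ...]. A call has 1 to 10 rows; each row is the pose to reach, as a shift and turn from the pose commanded when the call began, along the tool's axes at that moment; what a row does not reach only later rows make up. A row lasts 1/8 s, in which the tool goes at most 62.5 mm and 10.7 degrees, less where a joint would pass 70% of its speed; a pose out of reach is approached as far as the arm can. A call with a gripper value outside its range is refused whole. The fingers move at their own pace and stop on an object; the grip force is fixed at half the most. Time passes only in rows, so rows that repeat a pose let the fingers close. It gives the time, the measured TCP pose, the force, the opening and the grip force at its end, in the units of the state.
- robot.get_obs(): the state, without advancing time (a new reading comes with each control period).
- robot.snapshot(name): name is "side" or "top"; returns a dict with "image" (420x560x3 uint8, red, green, blue), "z_map" (420x560 float32, m along the optical axis (not along the pixel's ray), 0 where there is no reading), "mtx" (3x3 intrinsics, pixels), "R" (3x3) and "t" (3): a world point X has camera coordinates R X + t. Camera axes: x right, y down, z forward; pixel columns grow to the right and rows downward; lengths in m; the calibration is good to about 2 mm. A picture is of the moment at which its call begins.
- robot.close_job(): hands the job in; it is judged then, once.
The state is a dict: "time": time; "joint_positions": joint angles; "qvel": joint speeds; "joint_torque": joint torques, N m; "tool_pos": TCP position; "ee_rot": TCP orientation; "wrist_force": force on the tool from outside, world axes, zero at the start; "wrist_torque": the same for the moment, N m; "width": finger opening in m; "finger_force": force on a finger pad.
Only numpy, scipy, OpenCV 4.12 (cv2) and the standard library are available. Lean on these libraries where they do the work, as an engineer would, in place of code of your own. Each camera call takes 0.05 s, during which the arm holds its last target. There are 200 camera calls.

## Working session

There is one attempt and no reset: what is moved stays moved. The work goes in short steps, Python scripts to look and compute and a tool call to move; the robot and the scene stay as the last step left them, time stands still between calls to the robot, and variables do not carry over. Pictures are saved under pics/ and viewed, at most 10 in all, crops included, and the job is handed in when it is done.

Besides the shell and the picture viewer there is one more tool, called after ">>>" by a JSON object that holds its "op" and its "data". carry_out: Moves the arm, as the interface text tells. Its arguments: {"type":"object","properties":{"steps":{"type":"array","items":{"type":"array"}}},"required":["steps"]}

```bash
mkdir -p pics; python3 - <<'E'
from bench import robot
import cv2,numpy as np
for n in("side","top"):
    s=robot.snapshot(n); cv2.imwrite(f"pics/{n}0.png",s["image"][:,:,::-1]); np.savez(f"{n}0.npz",**s)
    print(n,s["mtx"].tolist(),(-s["R"].T@s["t"]).round(3),s["R"].round(3).tolist())
print(robot.get_obs(), robot.hold_point_z)
E
```

```text
side [[501.76314724942654, 0.0, 270.805079705459], [0.0, 501.76314724942654, 202.91490573704797], [0.0, 0.0, 1.0]] [-0.147  0.856  0.945] [[-0.797, -0.603, -0.005], [-0.36, 0.483, -0.798], [0.484, -0.635, -0.602]]
top [[503.3585012940242, 0.0, 283.7173150123832], [0.0, 503.3585012940242, 207.49059299921328], [0.0, 0.0, 1.0]] [0.277 0.016 1.443] [[-0.008, -1.0, 0.002], [-0.983, 0.007, -0.185], [0.185, -0.004, -0.983]]
{'time': 0.1, 'joint_positions': array([-1.30510956e+00,  8.78702089e-02,  1.37211317e+00, -3.14203163e-05,
        1.68357648e+00, -1.03083848e-01]), 'qvel': array([-7.12007209e-05, -1.82092335e-03, -4.51958146e-03, -7.22977287e-04,
       -4.46961184e-05,  7.92669243e-04]), 'joint_torque': array([ 3.30574490e-03, -3.41251409e+01, -3.03300762e+01,  7.21255573e-02,
        3.04177066e-02, -1.06658626e-04]), 'tool_pos': array([ 0.19812106, -0.51254672,  0.20442206]), 'ee_rot': array([-3.13963268e+00, -1.71365625e-04,  3.68766943e-01]), 'wrist_force': array([-0.2304336 ,  0.2006043 , -0.26016931]), 'wrist_torque': array([-0.00104734, -0.01760317,  0.04849627]), 'finger_force': 0.0, 'width': 0.09411997642451679} 0.0188
```

View pics/side0.png

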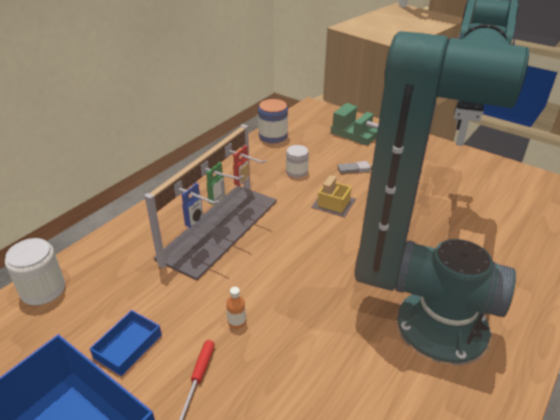

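View pics/top0.png

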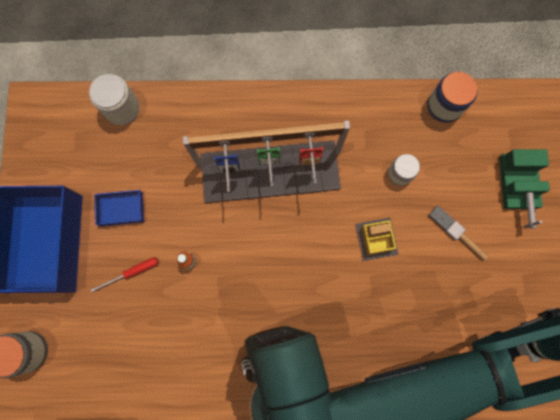

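The side view shows the red pack at about (240,165) on the peg nearest the right post, and the caddy at (335,195). In the top view the pack is at (311,155), the strip runs from (185,138) to (348,128), and the caddy is at (379,238).

```bash
cat > h.py <<'E'
import numpy as np,cv2
def cloud(s):
    v,u=np.mgrid[:420,:560]; z=s["z_map"]; K=s["mtx"]
    P=np.stack([(u-K[0,2])/K[0,0]*z,(v-K[1,2])/K[1,1]*z,z],-1)
    return (P-s["t"])@s["R"]
def ray(s,u,v,h):
    d=s["R"].T@np.linalg.solve(s["mtx"],[u,v,1]); c=-s["R"].T@s["t"]; return c+d*(h-c[2])/d[2]
def hsv(s): return cv2.cvtColor(np.ascontiguousarray(s["image"]),cv2.COLOR_RGB2HSV)
def show(s,x0,y0,x1,y1,name,k=6):
    cv2.imwrite(name,cv2.resize(s["image"][y0:y1,x0:x1,::-1],None,fx=k,fy=k,interpolation=cv2.INTER_CUBIC))
E
python3 - <<'E'
from h import *
np.set_printoptions(precision=4,suppress=True)
for n in("top","side"):
    s=dict(np.load(n+"0.npz")); P=cloud(s); H=hsv(s)
    Z=P[...,2]
    print(n,"table z",np.median(Z[300:330,100:200]))
    roi=np.zeros(Z.shape,bool)
    if n=="top": roi[120:205,180:355]=1
    else: roi[120:275,145:285]=1
    red=roi&((H[...,0]<6)|(H[...,0]>174))&(H[...,1]>150)&(H[...,2]>60)
    p=P[red&(Z>.09)]; print("red",len(p),p.mean(0),p.min(0),p.max(0))
    top=roi&(Z>.215)&(Z<.26)
    q=P[top]; c,(w,h),a=cv2.minAreaRect(q[:,:2].astype(np.float32)); print("strip",len(q),c,w,h,a,np.percentile(q[:,2],[5,50,95]))
    f=roi&(Z>.005)&(Z<.022)&(H[...,2]<100); q=P[f]; print("foot",len(q),cv2.minAreaRect(q[:,:2].astype(np.float32)))
    cr=np.zeros(Z.shape,bool)
    if n=="top": cr[210:265,355:405]=1
    else: cr[170:220,310:360]=1
    y=cr&(H[...,0]>18)&(H[...,0]<34)&(H[...,1]>150)&(H[...,2]>90)
    q=P[y&(Z>.045)&(Z<.062)]; print("caddy rim",len(q),cv2.minAreaRect(q[:,:2].astype(np.float32)),np.percentile(q[:,2],[5,50,95]))
    # rim contour by ray cast
    ys=np.argwhere(y)[:,::-1]; print(ys.min(0),ys.max(0))
s=dict(np.load("top0.npz")); show(s,270,110,400,260,"pics/topc.png",4)
s=dict(np.load("side0.npz")); show(s,150,120,360,240,"pics/sidec.png",3.8)
E
```

```text
top table z -0.00034107666358539215
red 173 [ 0.656  -0.0588  0.1925] [ 0.6462 -0.0871  0.1648] [ 0.6657 -0.0312  0.2201]
strip 1274 (0.6365422010421753, 0.049011871218681335) 0.14434416592121124 0.41943982243537903 5.161330699920654 [0.2167 0.2304 0.235 ]
foot 5082 ((0.6557468771934509, 0.05279850959777832), (0.15008874237537384, 0.4149992763996124), 5.2339701652526855)
caddy rim 192 ((0.4551957845687866, -0.2541862726211548), (0.08034750074148178, 0.075546994805336), 9.902843475341797) [0.0457 0.0522 0.0565]
[363 221] [395 253]
side table z 0.001199663475102121
red 160 [ 0.6511 -0.0415  0.1861] [-0.1471 -0.0879  0.1137] [0.664 0.856 0.945]
strip 1134 (0.6361892223358154, 0.0508284717798233) 0.14668667316436768 0.42218127846717834 4.9960808753967285 [0.2159 0.2297 0.2347]
foot 1333 ((0.703503429889679, -0.1161719262599945), (0.18675506114959717, 0.7598607540130615), 14.71265983581543)
caddy rim 1 ((0.41675883531570435, -0.22384732961654663), (0.0, 0.0), 0.0) [0.0479 0.0479 0.0479]
[326 193] [348 209]
```

View pics/topc.png

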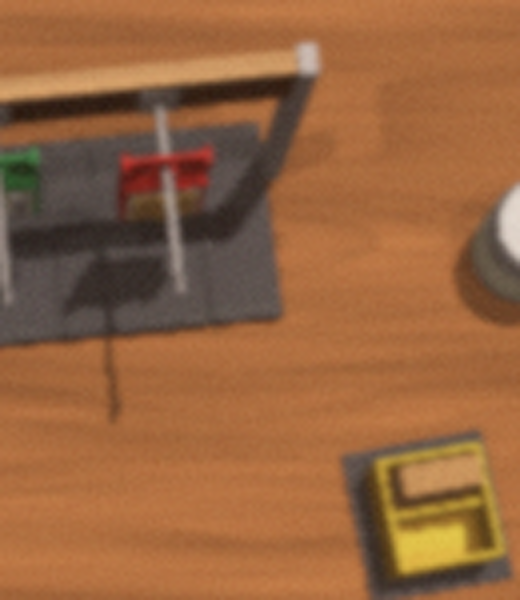

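View pics/sidec.png

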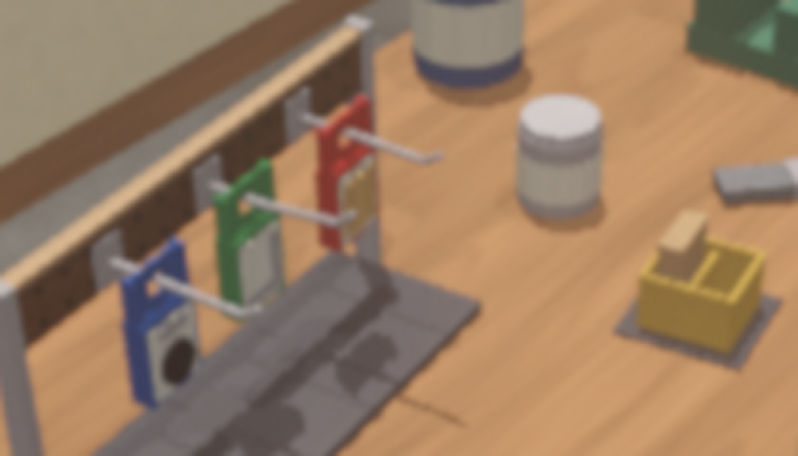

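The red pack's header spans px 300–323 at row 150 in the top view, and its peg tip is at (315,182) top and (265,161) side. The empty caddy pocket is the one nearer the robot.

```bash
python3 - <<'E'
from h import *
np.set_printoptions(precision=4,suppress=True)
T=dict(np.load("top0.npz")); S=dict(np.load("side0.npz"))
def tri(a,b):
    Ps=[s["mtx"]@np.c_[s["R"],s["t"]] for s in(T,S)]
    X=cv2.triangulatePoints(*Ps,np.array(a,float).reshape(2,1),np.array(b,float).reshape(2,1)); return (X[:3]/X[3]).ravel()
psi=np.radians(5.2); ex=np.array([np.cos(psi),np.sin(psi)]); ey=np.array([-ex[1],ex[0]])
P=cloud(T);H=hsv(T);Z=P[...,2]
# strip top -> front face
m=np.zeros(Z.shape,bool);m[120:150,195:340]=1
q=P[m&(Z>.228)&(Z<.24)&(H[...,1]>80)]; r=np.c_[q[:,:2]@ex,q[:,:2]@ey]; print("strip x'",np.percentile(r[:,0],[2,10,50,90,98]))
A=np.polyfit(q[:,1],q[:,0],1); print("strip yaw deg",np.degrees(np.arctan(-A[0])))
m[:]=0;m[120:205,180:355]=1
red=m&((H[...,0]<6)|(H[...,0]>174))&(H[...,1]>150)&(H[...,2]>60)
p=P[red&(Z>.15)]; r=np.c_[p[:,:2]@ex,p[:,:2]@ey,p[:,2]]
for lo,hi in((.205,.225),(.185,.205),(.16,.185)):
    k=r[(r[:,2]>lo)&(r[:,2]<hi)]; print("red",lo,len(k),k.mean(0),k.min(0),k.max(0))
a=ray(T,300,149.5,.215);b=ray(T,323.3,148,.215); print("hdr corners x',y'",a[:2]@ex,a[:2]@ey,b[:2]@ex,b[:2]@ey)
# pegs: root, tip in both
for nm,u,v in(("root",(310,136),(230.3,151)),("tip",(315.3,182.7),(265,161.3))):
    X=tri(u,v); print(nm,X,"rack",X[:2]@ex,X[:2]@ey)
# lateral alignment of the three pegs via foot centre
print("foot",np.array([.6557,.0528])@ex,np.array([.6557,.0528])@ey)
# caddy rim by ray casting outline
Y=((H[...,0]>18)&(H[...,0]<34)&(H[...,1]>130)&(H[...,2]>60)).astype(np.uint8);Y[:210]=0;Y[265:]=0;Y[:,:355]=0;Y[:,405:]=0
c=max(cv2.findContours(Y,0,1)[0],key=cv2.contourArea).reshape(-1,2)
w=np.array([ray(T,*x,.054)[:2] for x in c],np.float32); print("caddy ray rect",cv2.minAreaRect(w))
E
```

```text
strip x' [0.6926 0.6939 0.6995 0.7057 0.7074]
strip yaw deg 5.452100868720921
red 0.205 52 [ 0.6498 -0.1192  0.2124] [ 0.6449 -0.1467  0.2059] [ 0.653  -0.0906  0.2201]
red 0.185 45 [ 0.6493 -0.1183  0.1949] [ 0.6447 -0.1456  0.1855] [ 0.6514 -0.0906  0.2049]
red 0.16 76 [ 0.6459 -0.117   0.1774] [ 0.6403 -0.146   0.1648] [ 0.6571 -0.091   0.1849]
hdr corners x',y' 0.6520526414493474 -0.09047165328639695 0.6502231879346295 -0.1497742498755678
root [ 0.6979 -0.0589  0.1971] rack 0.689667594101878 -0.12193159852667218
tip [ 0.5751 -0.0681  0.2032] rack 0.5665130433215104 -0.11996329577251966
foot 0.6577868004069345 -0.00684508658876121
caddy ray rect ((0.4534831643104553, -0.25395986437797546), (0.08452480286359787, 0.07926522940397263), 9.940938949584961)
```

>>> {"op": "carry_out", "data": {"steps": [[[0,0,-0.06],0,-1],[[0,0,-0.095],0.8,-1],[[0.593,-0.258,-0.095],1.58,-1],[[0.593,-0.258,-0.095],1.58,-1],[[0.593,-0.258,-0.095],1.58,-1],[[0.593,-0.258,-0.095],1.58,-1],[[0.593,-0.258,-0.095],1.58,-1],[[0.593,-0.258,-0.095],1.58,-1],[[0.593,-0.258,-0.095],1.58,-1],[[0.593,-0.258,-0.095],1.58,-1]]}}

```text
time: 1.35
tool_pos: [0.5551, -0.16, 0.2999]
ee_rot: [3.142, 0.001, 0.093]
wrist_force: [-0.5, -0.9, -0.2]
width: 0.0938
finger_force: 0.0
```

>>> {"op": "carry_out", "data": {"steps": [[[0.112,-0.091,0],0,-1],[[0.112,-0.091,0],0,-1],[[0.112,-0.091,0],0,-1],[[0.112,-0.091,0],0,-1]]}}

```text
time: 1.85
tool_pos: [0.6576, -0.0593, 0.2985]
ee_rot: [-3.141, 0.003, 0.096]
wrist_force: [-0.6, 1.1, 0.0]
width: 0.0939
finger_force: 0.0
```

```bash
python3 - <<'E'
from h import *
from bench import robot
o=robot.get_obs(); print(o["tool_pos"],o["ee_rot"],o["wrist_force"],o["time"])
s=robot.snapshot("side"); show(s,170,60,330,200,"pics/side1.png",4.2)
E
```

```text
[ 0.6575769  -0.05930077  0.29854736] [-3.14098806e+00  2.92847759e-03  9.55676919e-02] [-0.55447213  1.07905744  0.02211401] 1.85
```

View pics/side1.png

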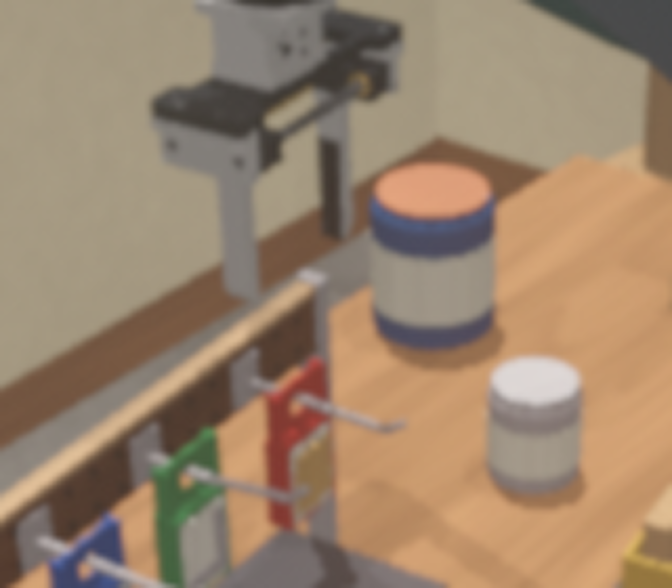

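The gripper hangs open above the red pack, with its fingers at crop (240,290) and (335,235) clear of the strip and of the header at (300,380). I'll descend now.

>>> {"op": "carry_out", "data": {"steps": [[[0,0,0.04],0,-1],[[0,0,0.07],0,-1],[[0,0,0.09],0,-1],[[0,0,0.105],0,-1],[[0,0,0.118],0,-1],[[0,0,0.118],0,-1],[[0,0,0.118],0,-1]]}}

```text
time: 2.78
tool_pos: [0.6574, -0.0609, 0.1835]
ee_rot: [3.141, -0.002, 0.093]
wrist_force: [0.1, 0.4, 0.3]
width: 0.094
finger_force: 0.0
```

>>> {"op": "carry_out", "data": {"steps": [[[0,0,0.002],0,-0.5],[[0,0,0.002],0,-0.3],[[0,0,0.002],0,-0.25],[[0,0,0.002],0,-0.2]]}}

```text
time: 3.28
tool_pos: [0.6571, -0.0606, 0.1806]
ee_rot: [3.141, -0.0, 0.093]
wrist_force: [-0.5, 0.0, -0.3]
width: 0.0581
finger_force: 0.0
```

```bash
python3 - <<'E'
from h import *
from bench import robot
o=robot.get_obs(); print({k:o[k].round(4) if hasattr(o[k],'round') else o[k] for k in("tool_pos","ee_rot","wrist_force","wrist_torque","width","finger_force","time")})
s=robot.snapshot("side"); show(s,190,100,310,200,"pics/side2.png",5)
E
```

```text
{'tool_pos': array([ 0.6571, -0.0606,  0.1806]), 'ee_rot': array([ 3.1415e+00, -2.0000e-04,  9.3100e-02]), 'wrist_force': array([-0.5248,  0.0372, -0.2541]), 'wrist_torque': array([0.0273, 0.0072, 0.019 ]), 'width': 0.05814562763101189, 'finger_force': 0.0, 'time': 3.275}
```

View pics/side2.png

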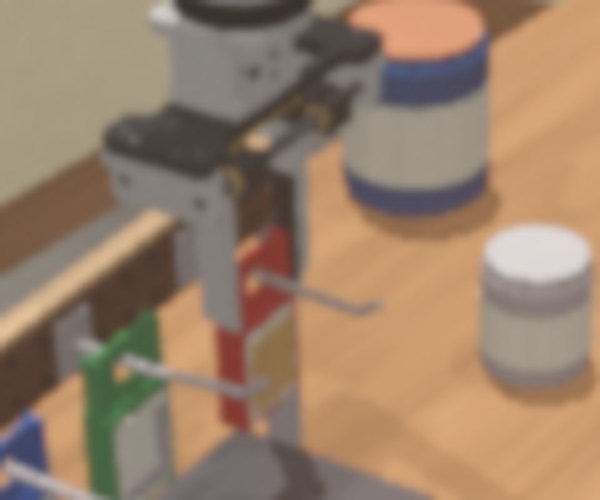

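The open fingers straddle the red header at crop (220–300, 250–320) with about 1 mm to spare each side, so I'll close them.

>>> {"op": "carry_out", "data": {"steps": [[[0,0,0],0,0],[[0,0,0],0,1],[[0,0,0],0,1],[[0,0,0],0,1]]}}

```text
time: 3.82
tool_pos: [0.6571, -0.0606, 0.1805]
ee_rot: [-3.142, -0.0, 0.093]
wrist_force: [-0.1, 1.2, 0.2]
width: 0.0558
finger_force: 30.0
```

>>> {"op": "carry_out", "data": {"steps": [[[0,0,-0.001],0,1],[[0,0,-0.001],0,1],[[0,0,-0.002],0,1],[[0,0,-0.002],0,1]]}}

```text
time: 4.32
tool_pos: [0.6571, -0.0608, 0.1825]
ee_rot: [3.141, 0.0, 0.093]
wrist_force: [-0.7, 0.1, -1.3]
width: 0.0564
finger_force: 30.0
```

>>> {"op": "carry_out", "data": {"steps": [[[0,0,-0.001],0,1],[[0,0,-0.002],0,1],[[0,0,-0.0025],0,1],[[-0.004,0,-0.0025],0,1],[[-0.008,0,-0.0025],0,1],[[-0.012,0,-0.0025],0,1],[[-0.016,0,-0.0025],0,1],[[-0.02,0,-0.0025],0,1],[[-0.02,0,-0.0025],0,1]]}}

```text
time: 5.45
tool_pos: [0.6369, -0.0626, 0.1851]
ee_rot: [3.141, -0.0, 0.093]
wrist_force: [-0.2, -0.3, -1.1]
width: 0.0559
finger_force: 30.0
```

>>> {"op": "carry_out", "data": {"steps": [[[-0.003,0,0],0,1],[[-0.006,0,0],0,1],[[-0.009,0,0],0,1],[[-0.012,0,0],0,1],[[-0.014,0,0],0,1],[[-0.014,0,0],0,1]]}}

```text
time: 6.2
tool_pos: [0.6231, -0.0638, 0.1851]
ee_rot: [3.142, -0.0, 0.093]
wrist_force: [-0.8, 0.3, -1.2]
width: 0.0557
finger_force: 30.0
```

>>> {"op": "carry_out", "data": {"steps": [[[0,0,0.0005],0,1],[[0,0,0.001],0,1],[[0,0,0.0015],0,1],[[0,0,0.0015],0,1]]}}

```text
time: 6.7
tool_pos: [0.6232, -0.0638, 0.1833]
ee_rot: [3.142, 0.0, 0.093]
wrist_force: [-0.3, 0.1, -1.4]
width: 0.0556
finger_force: 30.0
```

>>> {"op": "carry_out", "data": {"steps": [[[0,0,0.0005],0,1],[[0,0,0.001],0,1],[[0,0,0.001],0,1]]}}

```text
time: 7.08
tool_pos: [0.6232, -0.0638, 0.1824]
ee_rot: [3.142, 0.0, 0.093]
wrist_force: [-0.3, -0.7, -0.8]
width: 0.0555
finger_force: 30.0
```

>>> {"op": "carry_out", "data": {"steps": [[[0,0,0.0005],0,1],[[0,0,0.001],0,1],[[0,0,0.001],0,1]]}}

```text
time: 7.45
tool_pos: [0.6232, -0.0638, 0.1814]
ee_rot: [3.142, 0.0, 0.093]
wrist_force: [0.0, -0.2, -1.6]
width: 0.056
finger_force: 30.0
```

>>> {"op": "carry_out", "data": {"steps": [[[0,0,0.0005],0,1],[[0,0,0.001],0,1],[[0,0,0.001],0,1]]}}

```text
time: 7.82
tool_pos: [0.6232, -0.0638, 0.1804]
ee_rot: [3.142, 0.0, 0.093]
wrist_force: [0.2, 0.3, -0.7]
width: 0.0558
finger_force: 30.0
```

>>> {"op": "carry_out", "data": {"steps": [[[0,0,0.0005],0,1],[[0,0,0.0005],0,1]]}}

```text
time: 8.07
tool_pos: [0.6232, -0.0638, 0.1799]
ee_rot: [3.142, 0.0, 0.093]
wrist_force: [-0.8, -0.4, -1.6]
width: 0.0552
finger_force: 30.0
```

>>> {"op": "carry_out", "data": {"steps": [[[0,0,0.0005],0,1],[[0,0,0.0005],0,1]]}}

```text
time: 8.32
tool_pos: [0.6233, -0.0638, 0.1795]
ee_rot: [3.141, -0.0, 0.093]
wrist_force: [-0.1, -0.5, -1.6]
width: 0.056
finger_force: 30.0
```

>>> {"op": "carry_out", "data": {"steps": [[[0,0,0.0005],0,1],[[0,0,0.0005],0,1]]}}

```text
time: 8.57
tool_pos: [0.6233, -0.0639, 0.1794]
ee_rot: [3.141, -0.001, 0.093]
wrist_force: [-0.3, -0.0, 0.9]
width: 0.0557
finger_force: 30.0
```

>>> {"op": "carry_out", "data": {"steps": [[[0,0,0.0005],0,1],[[0,0,0.0005],0,1]]}}

```text
time: 8.82
tool_pos: [0.6234, -0.0639, 0.1792]
ee_rot: [3.141, -0.001, 0.093]
wrist_force: [-0.9, 0.2, 3.2]
width: 0.0562
finger_force: 30.0
```

>>> {"op": "carry_out", "data": {"steps": [[[0,0,0.0005],0,1],[[0,0,0.0005],0,1]]}}

```text
time: 9.07
tool_pos: [0.6234, -0.0639, 0.179]
ee_rot: [3.141, -0.001, 0.093]
wrist_force: [-1.3, -0.0, 5.6]
width: 0.0556
finger_force: 30.0
```

>>> {"op": "carry_out", "data": {"steps": [[[0,0,-0.003],0,1],[[0,0,-0.0058],0,1],[[-0.005,0,-0.0056],0,1],[[-0.01,0,-0.0053],0,1],[[-0.015,0,-0.0051],0,1],[[-0.02,0,-0.0049],0,1],[[-0.024,0,-0.0047],0,1],[[-0.028,0,-0.0045],0,1],[[-0.028,0,-0.0045],0,1]]}}

```text
time: 10.2
tool_pos: [0.5951, -0.0665, 0.1826]
ee_rot: [3.141, -0.0, 0.093]
wrist_force: [-0.2, -0.6, -1.2]
width: 0.0557
finger_force: 30.0
```

>>> {"op": "carry_out", "data": {"steps": [[[-0.002,0,0.0002],0,1],[[-0.004,0,0.0002],0,1],[[-0.006,0,0.0003],0,1],[[-0.008,0,0.0003],0,1],[[-0.008,0,0.0003],0,1]]}}

```text
time: 10.82
tool_pos: [0.5873, -0.0672, 0.1822]
ee_rot: [3.141, -0.0, 0.093]
wrist_force: [1.0, -1.0, -1.0]
width: 0.0558
finger_force: 30.0
```

>>> {"op": "carry_out", "data": {"steps": [[[-0.001,0,0],0,1],[[-0.0015,0,0],0,1],[[-0.0015,0,0],0,1]]}}

```text
time: 11.2
tool_pos: [0.5859, -0.0673, 0.1822]
ee_rot: [3.142, -0.0, 0.093]
wrist_force: [-0.7, -0.5, -0.8]
width: 0.056
finger_force: 30.0
```

>>> {"op": "carry_out", "data": {"steps": [[[-0.001,0,0],0,1],[[-0.0015,0,0],0,1],[[-0.0015,0,0],0,1]]}}

```text
time: 11.58
tool_pos: [0.5844, -0.0675, 0.1822]
ee_rot: [3.142, -0.0, 0.093]
wrist_force: [0.6, -0.3, -0.8]
width: 0.056
finger_force: 30.0
```

>>> {"op": "carry_out", "data": {"steps": [[[-0.001,0,0],0,1],[[-0.001,0,0],0,1]]}}

```text
time: 11.82
tool_pos: [0.5833, -0.0676, 0.1822]
ee_rot: [3.142, -0.0, 0.093]
wrist_force: [-1.0, -0.3, -1.9]
width: 0.0557
finger_force: 30.0
```

>>> {"op": "carry_out", "data": {"steps": [[[-0.001,0,0],0,1],[[-0.001,0,0],0,1]]}}

```text
time: 12.08
tool_pos: [0.5824, -0.0677, 0.1822]
ee_rot: [3.141, -0.0, 0.093]
wrist_force: [0.3, 0.1, -1.4]
width: 0.0556
finger_force: 30.0
```

>>> {"op": "carry_out", "data": {"steps": [[[-0.001,0,0],0,1],[[-0.001,0,0],0,1]]}}

```text
time: 12.32
tool_pos: [0.5815, -0.0678, 0.1823]
ee_rot: [3.141, -0.001, 0.093]
wrist_force: [0.4, 0.1, -0.4]
width: 0.0554
finger_force: 30.0
```

>>> {"op": "carry_out", "data": {"steps": [[[-0.0005,0,0],0,1],[[-0.0005,0,0],0,1]]}}

```text
time: 12.58
tool_pos: [0.5812, -0.0677, 0.1824]
ee_rot: [3.141, -0.001, 0.093]
wrist_force: [0.6, 0.0, -0.8]
width: 0.0559
finger_force: 30.0
```

>>> {"op": "carry_out", "data": {"steps": [[[-0.0005,0,0],0,1],[[-0.0005,0,0],0,1]]}}

```text
time: 12.82
tool_pos: [0.5808, -0.0678, 0.1825]
ee_rot: [3.141, -0.001, 0.093]
wrist_force: [1.9, -0.1, 0.4]
width: 0.0559
finger_force: 30.0
```

>>> {"op": "carry_out", "data": {"steps": [[[0,0,-0.0015],0,1],[[0,0,-0.003],0,1],[[-0.001,0,-0.0036],0,1],[[-0.002,0,-0.0043],0,1],[[-0.002,0,-0.0043],0,1]]}}

```text
time: 13.45
tool_pos: [0.5783, -0.068, 0.1865]
ee_rot: [3.141, 0.0, 0.093]
wrist_force: [-0.2, 0.4, -0.7]
width: 0.0559
finger_force: 30.0
```

>>> {"op": "carry_out", "data": {"steps": [[[-0.001,0,-0.0007],0,1],[[-0.002,0,-0.0013],0,1],[[-0.002,0,-0.0013],0,1]]}}

```text
time: 13.82
tool_pos: [0.5764, -0.0682, 0.1879]
ee_rot: [3.141, -0.0, 0.093]
wrist_force: [-0.0, -0.0, -0.9]
width: 0.0555
finger_force: 30.0
```

>>> {"op": "carry_out", "data": {"steps": [[[-0.001,0,-0.0007],0,1],[[-0.002,0,-0.0013],0,1],[[-0.002,0,-0.0013],0,1]]}}

```text
time: 14.2
tool_pos: [0.5744, -0.0684, 0.1892]
ee_rot: [3.141, -0.0, 0.093]
wrist_force: [-0.1, 0.1, -0.5]
width: 0.0557
finger_force: 30.0
```

>>> {"op": "carry_out", "data": {"steps": [[[-0.001,0,-0.0007],0,1],[[-0.002,0,-0.0013],0,1],[[-0.002,0,-0.0013],0,1]]}}

```text
time: 14.58
tool_pos: [0.5724, -0.0686, 0.1905]
ee_rot: [3.141, -0.0, 0.093]
wrist_force: [0.1, -0.5, -1.4]
width: 0.0558
finger_force: 30.0
```

>>> {"op": "carry_out", "data": {"steps": [[[-0.001,0,-0.0006],0,1],[[-0.002,0,-0.001],0,1],[[-0.002,0,-0.001],0,1]]}}

```text
time: 14.95
tool_pos: [0.5704, -0.0688, 0.1915]
ee_rot: [3.141, -0.0, 0.093]
wrist_force: [0.5, 0.1, -1.2]
width: 0.0557
finger_force: 30.0
```

>>> {"op": "carry_out", "data": {"steps": [[[-0.001,0,-0.0003],0,1],[[-0.002,0,-0.0005],0,1],[[-0.002,0,-0.0005],0,1]]}}

```text
time: 15.32
tool_pos: [0.5684, -0.069, 0.1919]
ee_rot: [3.141, -0.0, 0.093]
wrist_force: [-0.0, -0.2, -1.0]
width: 0.0558
finger_force: 30.0
```

>>> {"op": "carry_out", "data": {"steps": [[[-0.001,0,0],0,1],[[-0.002,0,0],0,1],[[-0.002,0,0],0,1]]}}

```text
time: 15.7
tool_pos: [0.5664, -0.0692, 0.1919]
ee_rot: [3.141, -0.0, 0.093]
wrist_force: [0.2, -0.2, -0.4]
width: 0.0553
finger_force: 30.0
```

>>> {"op": "carry_out", "data": {"steps": [[[-0.002,0,0],0,1],[[-0.004,0,0],0,1],[[-0.006,0,0],0,1],[[-0.008,0,0],0,1],[[-0.008,0,0],0,1]]}}

```text
time: 16.32
tool_pos: [0.5584, -0.0699, 0.1919]
ee_rot: [3.141, -0.0, 0.093]
wrist_force: [0.2, -0.9, -1.0]
width: 0.0557
finger_force: 30.0
```

>>> {"op": "carry_out", "data": {"steps": [[[-0.004,0,0],0,1],[[-0.01,0,0],0,1],[[-0.018,0,0],0,1],[[-0.026,0,0],0,1],[[-0.03,0,0],0,1],[[-0.03,0,0],0,1]]}}

```text
time: 17.08
tool_pos: [0.5284, -0.0727, 0.1921]
ee_rot: [3.141, -0.001, 0.093]
wrist_force: [0.7, 0.1, -0.9]
width: 0.0555
finger_force: 30.0
```

```bash
python3 - <<'E'
from h import *
from bench import robot
s=robot.snapshot("side"); np.savez("side3.npz",**s); show(s,190,90,370,230,"pics/side3.png",4)
s=robot.snapshot("top"); np.savez("top3.npz",**s)
E
```

```text
(no output)
```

View pics/side3.png

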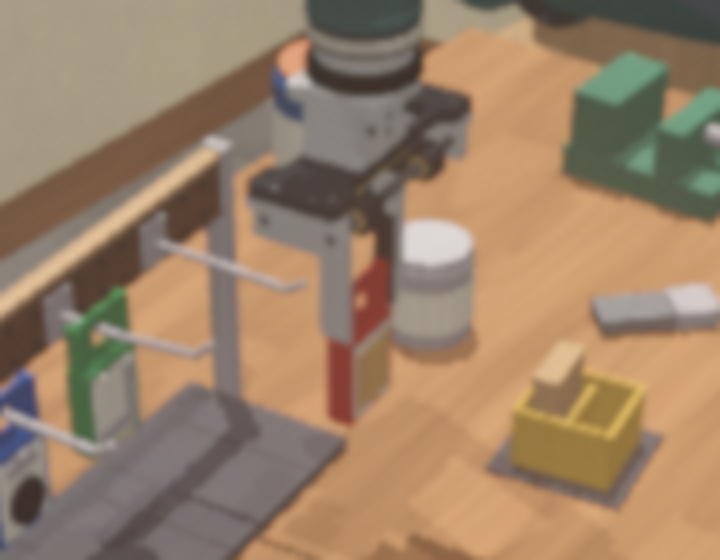

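The pack is off the peg and upright in the fingers at crop (355,350). The blue and green packs still hang, and the caddy rim corners are at crop (513,405) and (647,383).

```bash
python3 - <<'E'
from h import *
np.set_printoptions(precision=4,suppress=True)
S=dict(np.load("side3.npz")); T=dict(np.load("top3.npz"))
a=ray(S,190+513/4,90+405/4,.054);b=ray(S,190+647/4,90+383/4,.054); print("corners",a,b,(a+b)/2,np.linalg.norm(a-b))
H=hsv(T); P=cloud(T); Z=P[...,2]
Y=((H[...,0]>18)&(H[...,0]<34)&(H[...,1]>130)&(H[...,2]>60)); Y[:210]=0;Y[265:]=0;Y[:,:355]=0;Y[:,405:]=0
print(Y.sum())
q=P[Y&(Z>.045)&(Z<.062)]; print(cv2.minAreaRect(q[:,:2].astype(np.float32)))
q=P[Y&(Z<.015)]; print("floor pts",len(q),q.mean(0),cv2.minAreaRect(q[:,:2].astype(np.float32)))
# held pack in side view: red/brown points
P=cloud(S);H=hsv(S);Z=P[...,2]
m=((H[...,0]<6)|(H[...,0]>174))&(H[...,1]>150)&(H[...,2]>60);m[:150]=0;m[200:]=0;m[:,:268]=0;m[:,292:]=0
q=P[m]; psi=.093; ex=np.array([np.cos(psi),np.sin(psi)]);ey=np.array([-ex[1],ex[0]]);d=q[:,:2]-[.5284,-.0727]
r=np.c_[d@ex,d@ey,q[:,2]]
for lo in np.arange(.11,.21,.02):
    k=r[(r[:,2]>lo)&(r[:,2]<lo+.02)]; print(round(lo,2),len(k),k.min(0) if len(k) else '',k.max(0) if len(k) else '')
E
```

```text
corners [ 0.4888 -0.2155  0.054 ] [ 0.4218 -0.3016  0.054 ] [ 0.4553 -0.2585  0.054 ] 0.109089112526417
576
((0.4550294280052185, -0.25449708104133606), (0.08057081699371338, 0.07582585513591766), 9.47191047668457)
floor pts 250 [ 0.4436 -0.263   0.0036] ((0.45945367217063904, -0.2613571584224701), (0.08790580928325653, 0.08944620192050934), 9.678688049316406)
0.11 4 [-0.0038  0.0279  0.1273] [0.0057 0.0286 0.1294]
0.13 24 [-0.0042  0.0245  0.13  ] [0.0078 0.0323 0.1494]
0.15 25 [-0.004   0.0232  0.1503] [0.0084 0.0337 0.1699]
0.17 21 [-0.0043 -0.0257  0.172 ] [0.0072 0.032  0.1896]
0.19 42 [-0.0075 -0.0273  0.1901] [0.0041 0.0136 0.2075]
```

>>> {"op": "carry_out", "data": {"steps": [[[-0.012,0.018,0],-0.05,1],[[-0.032,0.052,0],-0.15,1],[[-0.055,0.089,0],-0.25,1],[[-0.078,0.126,0],-0.35,1],[[-0.097,0.157,0],-0.43,1],[[-0.107,0.172,0],-0.43,1],[[-0.11,0.177,0],-0.43,1],[[-0.11,0.177,0],-0.43,1]]}}

```text
time: 18.18
tool_pos: [0.436, -0.2586, 0.1919]
ee_rot: [-3.141, -0.0, 0.168]
wrist_force: [-0.3, 0.2, -1.2]
width: 0.0557
finger_force: 30.0
```

>>> {"op": "carry_out", "data": {"steps": [[[0,0,0.01],0,1],[[0,0,0.025],0,1],[[0,0,0.04],0,1],[[0,0,0.05],0,1],[[0,0,0.056],0,1],[[0,0,0.056],0,1]]}}

```text
time: 18.92
tool_pos: [0.4353, -0.259, 0.1353]
ee_rot: [-3.141, 0.001, 0.168]
wrist_force: [0.3, -0.2, -0.9]
width: 0.0557
finger_force: 30.0
```

```bash
python3 - <<'E'
from h import *
from bench import robot
s=robot.snapshot("side"); np.savez("side4.npz",**s); a=s["image"][130:230,290:390,::-1]
t=robot.snapshot("top"); b=t["image"][190:290,330:430,::-1]
cv2.imwrite("pics/both4.png",cv2.resize(np.hstack([a,b]),None,fx=4,fy=4,interpolation=cv2.INTER_CUBIC))
E
```

```text
(no output)
```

View pics/both4.png

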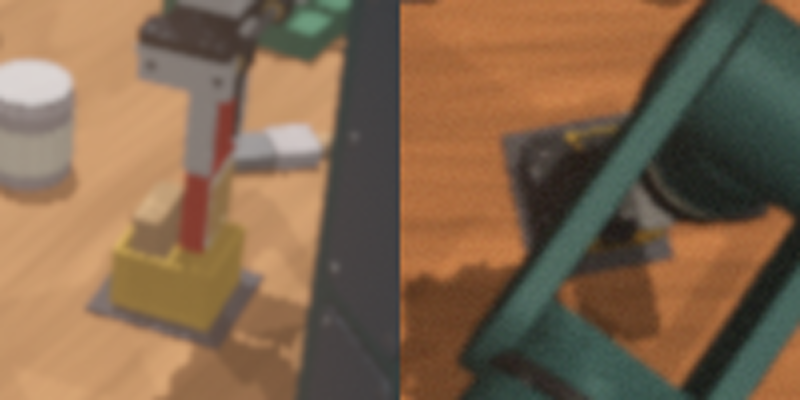

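Left half: the pack hangs upright over the near pocket, its lower edge at crop (182–207,250) just above the rim, with the box behind it. I'll lower it in steps and watch the force.

>>> {"op": "carry_out", "data": {"steps": [[[0,0,0.003],0,1],[[0,0,0.006],0,1],[[0,0,0.009],0,1],[[0,0,0.011],0,1],[[0,0,0.011],0,1]]}}

```text
time: 19.65
tool_pos: [0.4354, -0.259, 0.1246]
ee_rot: [-3.141, 0.0, 0.168]
wrist_force: [1.4, -0.5, -1.1]
width: 0.0559
finger_force: 30.0
```

>>> {"op": "carry_out", "data": {"steps": [[[0,0,0.001],0,1],[[0,0,0.002],0,1],[[0,0,0.003],0,1],[[0,0,0.003],0,1]]}}

```text
time: 20.15
tool_pos: [0.4355, -0.2591, 0.1218]
ee_rot: [-3.142, 0.0, 0.168]
wrist_force: [-0.1, -0.1, -1.0]
width: 0.0559
finger_force: 30.0
```

>>> {"op": "carry_out", "data": {"steps": [[[0,0,0.001],0,1],[[0,0,0.002],0,1],[[0,0,0.003],0,1],[[0,0,0.003],0,1]]}}

```text
time: 20.65
tool_pos: [0.4355, -0.2591, 0.1187]
ee_rot: [-3.141, 0.0, 0.168]
wrist_force: [0.8, 1.4, -1.0]
width: 0.056
finger_force: 30.0
```

>>> {"op": "carry_out", "data": {"steps": [[[0,0,0.002],0,1],[[0,0,0.005],0,1],[[0,0,0.008],0,1],[[0,0,0.011],0,1],[[0,0,0.014],0,1],[[0,0,0.014],0,1]]}}

```text
time: 21.4
tool_pos: [0.4354, -0.259, 0.1045]
ee_rot: [-3.141, 0.001, 0.168]
wrist_force: [-0.2, 0.2, -1.7]
width: 0.0561
finger_force: 30.0
```

>>> {"op": "carry_out", "data": {"steps": [[[0,0,0.003],0,1],[[0,0,0.006],0,1],[[0,0,0.01],0,1],[[0,0,0.014],0,1],[[0,0,0.017],0,1],[[0,0,0.02],0,1],[[0,0,0.023],0,1],[[0,0,0.025],0,1],[[0,0,0.025],0,1]]}}

```text
time: 22.52
tool_pos: [0.4354, -0.2591, 0.0797]
ee_rot: [-3.141, 0.0, 0.168]
wrist_force: [-1.3, 0.6, -0.9]
width: 0.0557
finger_force: 30.0
```

>>> {"op": "carry_out", "data": {"steps": [[[0,0,0.001],0,1],[[0,0,0.002],0,1],[[0,0,0.0025],0,1],[[0,0,0.0025],0,1]]}}

```text
time: 23.02
tool_pos: [0.4355, -0.2591, 0.0773]
ee_rot: [-3.142, 0.0, 0.168]
wrist_force: [1.0, -0.7, -1.5]
width: 0.0556
finger_force: 30.0
```

>>> {"op": "carry_out", "data": {"steps": [[[0,0,0.0005],0,1],[[0,0,0.001],0,1],[[0,0,0.001],0,1]]}}

```text
time: 23.4
tool_pos: [0.4355, -0.2591, 0.0763]
ee_rot: [-3.142, 0.0, 0.168]
wrist_force: [0.6, 0.4, -0.6]
width: 0.0559
finger_force: 30.0
```

>>> {"op": "carry_out", "data": {"steps": [[[0,0,0.0005],0,1],[[0,0,0.001],0,1],[[0,0,0.001],0,1]]}}

```text
time: 23.78
tool_pos: [0.4356, -0.2592, 0.0757]
ee_rot: [3.141, -0.0, 0.168]
wrist_force: [-0.6, 1.0, 0.2]
width: 0.0557
finger_force: 30.0
```

>>> {"op": "carry_out", "data": {"steps": [[[0,0,0.0005],0,1],[[0,0,0.0005],0,1],[[0,0,0.0005],0,1]]}}

```text
time: 24.15
tool_pos: [0.4357, -0.2592, 0.0757]
ee_rot: [3.141, -0.0, 0.168]
wrist_force: [-2.1, 1.3, 5.0]
width: 0.0558
finger_force: 30.0
```

>>> {"op": "carry_out", "data": {"steps": [[[0,0,-0.0005],0,1],[[0,0,-0.0005],0,1],[[0,0,-0.0005],0,-0.25],[[0,0,-0.0005],0,-0.3],[[0,0,-0.0005],0,-0.45],[[0,0,-0.0005],0,-0.6],[[0,0,-0.0005],0,-0.6]]}}

```text
time: 25.02
tool_pos: [0.4355, -0.2592, 0.0753]
ee_rot: [3.142, 0.0, 0.168]
wrist_force: [0.1, 0.6, -0.2]
width: 0.0749
finger_force: 0.0
```

>>> {"op": "carry_out", "data": {"steps": [[[0,0,-0.005],0,-0.6],[[0,0,-0.015],0,-0.6],[[0,0,-0.03],0,-0.6],[[0,0,-0.06],0,-0.7],[[0,0,-0.1],0,-0.8],[[0,0,-0.14],0,-0.8],[[0,0,-0.16],0,-0.8],[[0,0,-0.16],0,-0.8]]}}

```text
time: 26.02
tool_pos: [0.4365, -0.2599, 0.2388]
ee_rot: [3.137, -0.004, 0.168]
wrist_force: [-0.7, 0.4, -0.8]
width: 0.0845
finger_force: 0.0
```

```bash
python3 - <<'E'
from h import *
from bench import robot
o=robot.get_obs(); print(o["time"],o["tool_pos"],o["width"],o["wrist_force"])
s=robot.snapshot("side"); show(s,180,100,370,230,"pics/side5.png",4)
E
```

```text
26.025 [ 0.43654661 -0.25987775  0.23877055] 0.08448026310860107 [-0.68206782  0.38694824 -0.78678094]
```

View pics/side5.png

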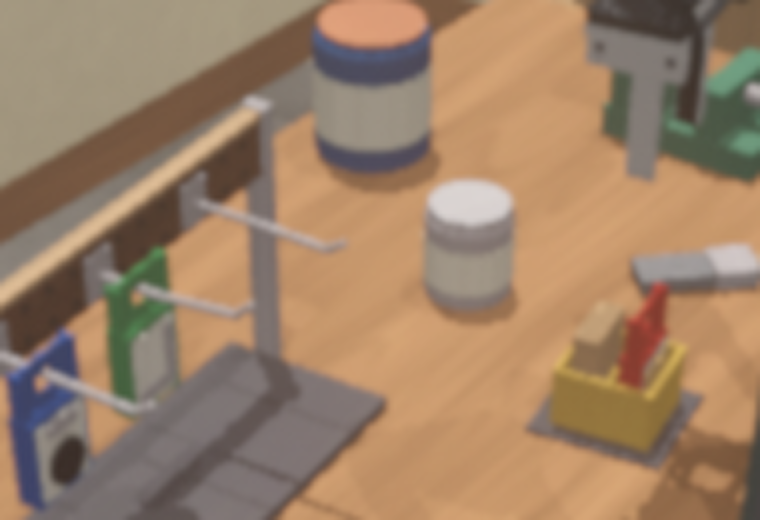

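The red pack stands upright in the near pocket at crop (645,335). The other packs still hang, nothing else has moved, and the gripper is clear.

```bash
python3 -c "
from bench import robot
print(robot.close_job())"
```

```text
the job is handed in; nothing more can be done
None
```

The red hinge pack is off its peg and standing upright on the floor of the caddy's empty pocket, released, with the other packs still hanging; the job was handed in at about 26 s of the 72 s allowed.

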